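# Load a connector housing into the floating spring clip of a harness test fixture

### The job

Press the tall flanged connector housing, centred and upright, down between the spring jaws of the test fixture until it snaps in and sits fully home on the seat, with the keeper lever still open. Then swing the keeper lever fully shut over it and let go. Leave the two other connector housings where they are.

Things in the scene. Friction and masses are not known exactly. Their poses are not given: they have to be found in the camera images.
- housing: The tall flanged connector housing, ivory plastic, 60 g, the same turned half round. Body 48 (x) x 20 (y) x 44 (z) mm, two rows of six dark cavities on top. Flange round its foot 54 (x) x 26 (y) mm, z = 4 to 10 mm, bevelled below that on the long sides to 20 mm wide at the underside. Origin: centre of the underside; x along its length, z up. Starts standing on the table, flange down.
- nest: Test fixture fixed to the bench: base plate x -50 to 85, y -60 to 60 mm, 6 mm thick. Origin at bench level under the middle of the rail of a grey clip carriage, z up. The carriage slides in y only; its centre is anywhere from y = -22 to +22 mm (end stops there) and is NOT reported: see it, feel it, or push it to a stop. About 3 N moves it; it stays where it is left.
- rail_mid (a point): Fixed point at fixture x = 0, y = 0, z = 12 mm: middle of the carriage's travel, at the height of its seat. Carriage 50 (x) x 60 (y) mm, centred at x = 0, with an upright wall at each y end: 5 mm thick, up to z = 34 mm, outer face 30 mm from the carriage centre, safe to push on. Its x ends are open.
- rail_end (a point): Fixed point at fixture x = 0, y = +22, z = 26 mm: midway between the jaw noses when the carriage is at its +y stop. Two steel jaws, 40 mm long in x, face each other across y on the carriage: round noses at z = 26 mm, 18 mm apart at rest, each yields 6 mm outwards on a spring; lead-in plates above flare to 30 mm apart at z = 43 mm.
- home_top (a point): Fixed point at fixture x = 0, y = 0, z = 56 mm: height of the housing's top when it is home. It goes in flange down, its x along the fixture's x, within about 4 mm of the carriage centre in y. Pushing it in takes some 10 to 22 N: the flange snaps past the noses and the underside rests on the seat (housing origin at z = 12 mm).
- keeper (a joint): Keeper lever: steel bar 95 x 24 x 8 mm, 60 mm wide cross pad 43 to 67 mm from the axis, turning level about an upright post on the fixture, underside at z = 58 mm. Rad: 0 = shut, at its stop, bar pointing to the fixture's -x over the seat; grows to 2.0 opening towards the fixture's +y. Starts at 1.5 to 1.9 and stays put; 1 N at the peg moves it. Clears a housing fully home by 2 mm, is blocked by one that is not.
- keeper_pivot (a point): On the lever's turning axis at the height of the bar's top face: fixture x = 68, y = 0, z = 66 mm. The post below it is 16 mm in diameter.
- keeper_peg (a point): Top centre of the upright black peg on the lever, 14 mm diameter, 24 mm tall (z = 66 to 90 mm), 80 mm from the turning axis. Moves with the lever.
- short_housing: Another connector housing, not wanted: ivory, 36 x 30 x 32 mm with a rib on one side, no flange. Origin: centre of the underside.
- flat_housing: Another connector housing, not wanted: ivory, 60 x 34 mm, 22 mm high with a low ridge to 28 mm on top, no flange. Origin: centre of the underside.
Mind the look-alikes: they are no part of the job. What is shaped like the nest but red is not meant.

How it is judged:
On the way, in this order (a step that is already met when the one before it is completed fails the run):
1. the housing is snapped fully home between the jaws while the keeper lever is open (more than 1 rad) (z of housing in the frame of nest between 0.0095 and 0.014 m and x of housing in the frame of nest between -0.008 and 0.008 m and y of housing in the frame of nest between -0.026 and 0.026 m and angle between the x axis of housing and the x axis of nest, either way round below 0.12 rad and angle between housing's own z axis and vertical below 0.06 rad and value of joint keeper above 1 rad), for 0.2 s.
2. the keeper lever is swung shut over it (below 0.08 rad) (z of housing in the frame of nest between 0.0095 and 0.014 m and x of housing in the frame of nest between -0.008 and 0.008 m and y of housing in the frame of nest between -0.026 and 0.026 m and angle between the x axis of housing and the x axis of nest, either way round below 0.12 rad and angle between housing's own z axis and vertical below 0.06 rad and value of joint keeper below 0.08 rad), for 0.2 s.
At the end, for the whole second after the job is handed in: The flanged housing sits home in the jaws: its origin 9.5 to 14 mm above the fixture's origin, within 8 mm of the fixture's middle in x and 26 mm in y, its length within 0.12 rad of the fixture's x, tilt under 0.06 rad, at rest; the keeper lever shut (below 0.08 rad) (all of step 2 and linear speed of housing below 0.02 m/s); the robot touches nothing.
It fails at once if another connector housing is moved by more than 40 mm (distance of any of short_housing, flat_housing from where it was at the start of the episode above 0.04 m).
It also fails if it takes over 72 s, if anything falls off the work surface, if the arm or the gripper's body presses on something with over 40 N, if the wrist force passes 120 N, or if a joint passes its speed limit or range.

### The arm

A 7-joint arm with a two-finger parallel gripper is mounted at the origin on the work surface. World frame = base frame: x ahead of the robot, y to its left, z up, the work surface at z = 0. Lengths are in m, angles in rad, forces in N, time in s.
With the tool pointing down it reaches from about 0.35 to 0.9 m from the base axis. Payload 8.1 kg.
Tool frame: the origin (TCP) lies on the centre line of the jaws, within the pads' length; the fingertips stand 17 mm ahead of it and the grasp point (between the pads) lies 2 mm behind it; z points along the fingers, y is the direction in which the jaws open and shut (so a half turn about z gives the same grasp; the last joint's range is limited). The gripper opens to 92 mm and grips with 3 to 60 N. Pads are 19 mm wide; open, the fingers measure 130 mm over their backs; the gripper's body (75 mm by 190 mm) begins 47 mm behind the grasp point.
Start: joints at [1.177, 0.434, 0.025, 1.573, -0.012, 1.134, -0.075], TCP at [0.179, -0.599, 0.244] pointing down, gripper open.
Joint ranges: [-2.62, 2.62], [-0.44, 2.09], [-1.27, 1.32], [0.08, 2.57], [-1.32, 4.46], [0.12, 2], [-2.74, 2.74]. Speed limits (rad/s): [2.22, 2.22, 3.01, 3.01, 3.14, 3.14, 3.14].

### API

Orientations are given as a rotation vector (axis times angle).
In Python, from cell import arm gives the robot as it stands.
- The arm moves only by the shell command python3 -m creep 'ROWS' [FORCE]. ROWS is JSON, a list that holds one entry, the list of rows, each a list of 7 numbers: the shift along the world's x, y, z in cm, then the turn, a rotation vector about the world's x, y, z in degrees, then the opening, from -1 (shut) to 1 (fully open), so that 0 is half open. In form: [[[tx, ty, tz, ax, ay, az, jaw], ...]]. A call has 1 to 5 rows; each row is the pose to reach, as a shift and turn from the pose commanded when the call began; what a row does not reach only later rows make up. A row lasts 1/10 s, in which the tool goes at most 50 mm and 8.59 degrees, less where a joint would pass 70% of its speed; a pose out of reach is approached as far as the arm can. A call with a gripper value outside its range is refused whole. The fingers move at their own pace and stop on an object; FORCE is the grip in N (left out, the last holds). Time passes only in rows, so rows that repeat a pose let the fingers close. It gives the time, the measured TCP pose, the force and the opening at its end, in the units of the state.
- arm.observe(): the state, without advancing time (a new reading comes with each control period).
- arm.get_image(name): name is "scene" or "side" or "wrist"; returns the picture (420x560x3 uint8, red, green, blue); there is no depth.
- arm.camera_model(name): a dict with "vfov" (degrees; the focal length in pixels is half the picture's height over the tangent of half this angle, whatever the lens; pixels are square), "cx", "cy" (the principal point, pixels), "cam_to_world" (4x4, takes a point from camera to world coordinates); the wrist camera has in their place "T_tool_cam" (4x4, takes a point from camera to tool coordinates, whose origin is the TCP and whose axes are the flange's). Camera axes: x right, y down, z forward; pixel columns grow to the right and rows downward; lengths in m; the calibration is good to about 2 mm. A picture is of the moment at which its call begins: read the wrist's pose just before it. camera_model takes no time and is no camera call.
- arm.sign_off(): hands the job in, once; it reports no verdict.
The state is a dict: "clock": time; "joints": joint angles; "dq": joint speeds; "joint_efforts": joint torques, N m; "position": TCP position; "ee_rot": TCP orientation; "force": force on the tool from outside, world axes, zero at the start; "ft_torque": the same for the moment, N m; "width": opening from 0.0 (shut) to 1.0 (fully open).
Only numpy, scipy, OpenCV 4.12 (cv2) and the standard library are available. Lean on these libraries where they do the work, as an engineer would, in place of code of your own. Each camera call takes 0.05 s, during which the arm holds its last target.

## Working session

There is one attempt and no reset: what is moved stays moved. The work goes in short steps, Python scripts to look and compute and a shell command to move; the robot and the scene stay as the last step left them, time stands still between calls to the robot, and variables do not carry over. Pictures are saved under pics/ and viewed, and the job is handed in when it is done.

```bash
mkdir -p pics; ls; python3 - <<'E'
from cell import arm
import cv2,numpy as np
s=arm.observe()
for k in s: print(k,np.round(s[k],3) )
for n in ["scene","side","wrist"]:
    im=arm.get_image(n); cv2.imwrite(f"pics/{n}0.png",im[:,:,::-1])
    m=arm.camera_model(n); print(n,m)
E
```

```text
pics
clock 0.0
joints [ 1.177  0.435  0.025  1.574 -0.012  1.134 -0.075]
dq [-0.002 -0.001  0.     0.    -0.    -0.    -0.   ]
joint_efforts [-0.0000e+00 -6.6786e+01  9.8500e-01 -3.1447e+01 -6.1000e-02  4.3000e-02
  0.0000e+00]
position [ 0.179 -0.598  0.243]
ee_rot [-3.107e+00 -4.550e-01  1.000e-03]
force [-0.493  0.087 -0.087]
ft_torque [ 0.028 -0.021  0.038]
width 1.0
scene {'vfov': 56.51828612198853, 'cx': 282.3793876675156, 'cy': 206.10031934517764, 'cam_to_world': array([[ 0.38842918,  0.63552184, -0.66725914,  0.91705106],
       [ 0.92147483, -0.2699554 ,  0.27929952, -0.12984191],
       [-0.00262927, -0.72335059, -0.69047593,  0.56112233],
       [ 0.        ,  0.        ,  0.        ,  1.        ]])}
side {'vfov': 49.1707881321114, 'cx': 275.87780309777276, 'cy': 207.1308189853278, 'cam_to_world': array([[ 0.78033302, -0.50377386,  0.37052972,  0.17548863],
       [-0.62512853, -0.61211021,  0.48428856, -0.33193873],
       [-0.0171669 , -0.60953505, -0.79257323,  0.70351515],
       [ 0.        ,  0.        ,  0.        ,  1.        ]])}
wrist {'vfov': 61.34358407552404, 'cx': 278.5368203465035, 'cy': 209.32343402056478, 'T_tool_cam': array([[ 5.27930212e-04, -9.53844856e-01, -3.00299371e-01,
         8.27355011e-02],
       [ 9.99999857e-01,  4.78917712e-04,  2.36820145e-04,
         4.71572068e-04],
       [-8.20709897e-05, -3.00299453e-01,  9.53844973e-01,
        -1.40312880e-01],
       [ 0.00000000e+00,  0.00000000e+00,  0.00000000e+00,
         1.00000000e+00]])}
```

View pics/scene0.png

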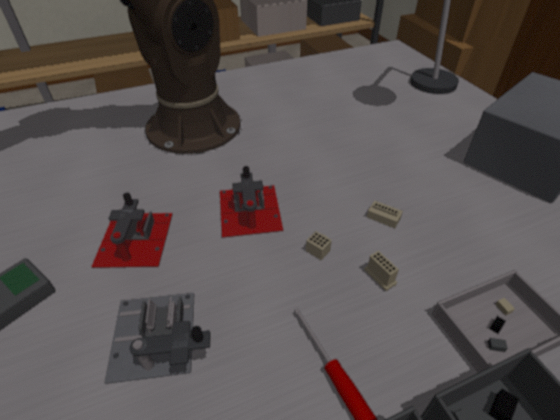

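View pics/side0.png

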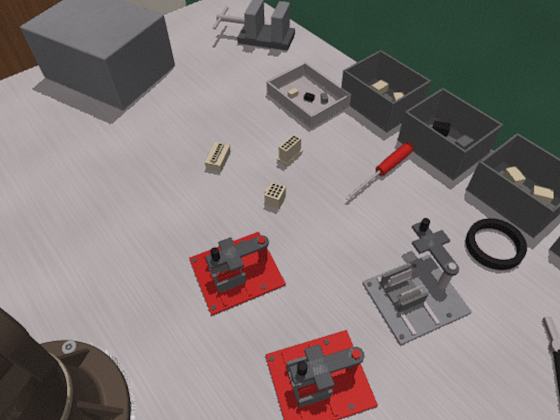

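View pics/wrist0.png

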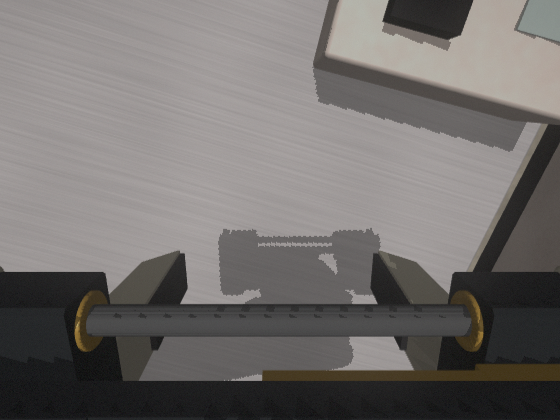

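Candidates: scene (384,268), (319,244) and (384,214). The one at (384,268), side (289,150), is tall with a foot flange, so I'll enlarge it. The nest is the grey fixture at scene (155,335); the red ones are decoys.

```bash
cat > h.py <<'E'
import numpy as np,cv2
from cell import arm
from scipy.spatial.transform import Rotation as R
def cam(n,s=None):
    m=arm.camera_model(n); f=210/np.tan(np.radians(m['vfov']/2))
    if 'cam_to_world' in m: T=np.array(m['cam_to_world'])
    else:
        s=s or arm.observe(); A=np.eye(4);A[:3,:3]=R.from_rotvec(s['ee_rot']).as_matrix();A[:3,3]=s['position'];T=A@np.array(m['T_tool_cam'])
    return f,m['cx'],m['cy'],T
def ray(c,u,v):
    f,cx,cy,T=c; d=T[:3,:3]@np.array([(u-cx)/f,(v-cy)/f,1]);return T[:3,3],d
def onz(c,u,v,z):
    o,d=ray(c,u,v);return o+d*(z-o[2])/d[2]
def proj(c,P):
    f,cx,cy,T=c;P=np.atleast_2d(P);p=(P-T[:3,3])@T[:3,:3];return np.c_[f*p[:,0]/p[:,2]+cx,f*p[:,1]/p[:,2]+cy]
def tri(obs):
    A=np.zeros((3,3));b=np.zeros(3)
    for c,u,v in obs:
        o,d=ray(c,u,v);d=d/np.linalg.norm(d);M=np.eye(3)-np.outer(d,d);A+=M;b+=M@o
    return np.linalg.solve(A,b)
E
python3 - <<'E'
import cv2
a=cv2.imread('pics/scene0.png');b=cv2.imread('pics/side0.png')
f=lambda i,x,y,w,h,k:cv2.resize(i[y:y+h,x:x+w],None,fx=k,fy=k,interpolation=cv2.INTER_CUBIC)
cv2.imwrite('pics/c1.png',cv2.hconcat([f(a,290,190,130,110,3),f(b,190,120,130,110,3)]))
cv2.imwrite('pics/c2.png',cv2.hconcat([f(a,100,280,130,110,3),f(b,350,205,130,140,3)[:330]]))
cv2.imwrite('pics/c3.png',f(b,350,205,130,140,4)); cv2.imwrite('pics/c4.png',f(a,100,280,130,110,5))
E
```

```text
(no output)
```

View pics/c1.png

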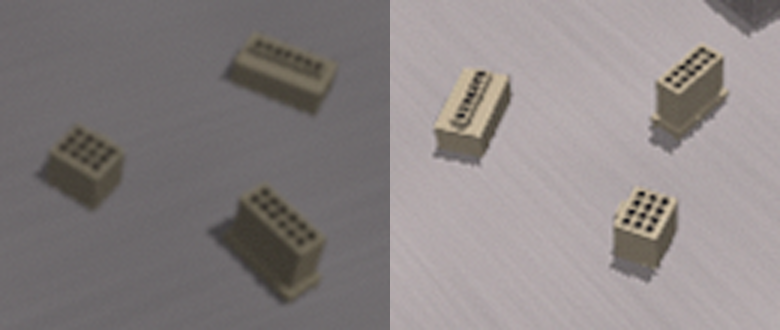

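View pics/c3.png

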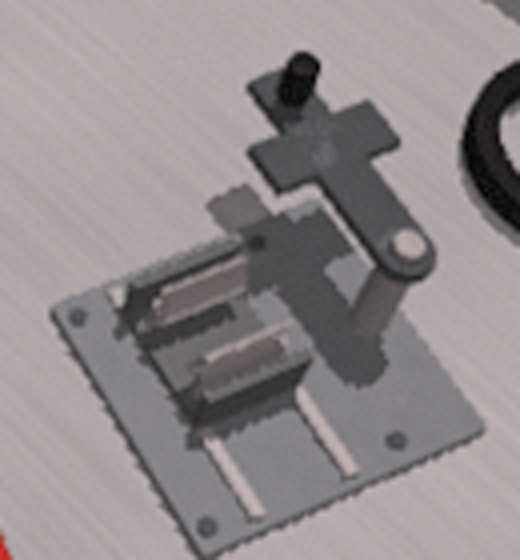

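View pics/c4.png

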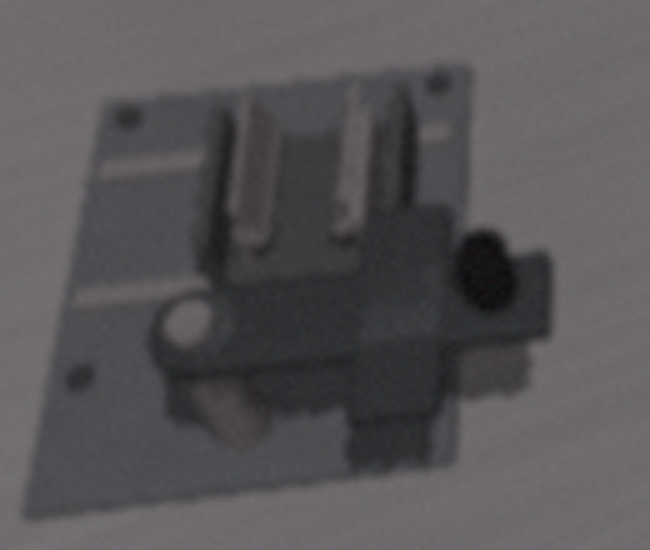

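The crop confirms it: the (384,268) part is tall, slim, and has a foot flange and two cavity rows. It's the housing. The others are the short one (3x3 cavities) and the flat one (ridge). Next I'll measure poses.

```bash
python3 - <<'E'
import cv2
a=cv2.imread('pics/scene0.png');b=cv2.imread('pics/side0.png')
f=lambda i,x,y,w,h,k:cv2.resize(i[y:y+h,x:x+w],None,fx=k,fy=k,interpolation=cv2.INTER_CUBIC)
cv2.imwrite('pics/c5.png',cv2.convertScaleAbs(cv2.hconcat([f(a,364,246,40,45,10),f(b,270,130,40,45,10)]),alpha=1.5))
E
cat > fit.py <<'E'
from h import *
from scipy.optimize import least_squares
S=cam('scene');D=cam('side')
def fit(obs,x0):
    # obs: (cam,u,v,local xyz)
    def r(p):
        c,s=np.cos(p[2]),np.sin(p[2]);o=[]
        for C,u,v,l in obs:
            P=[p[0]+c*l[0]-s*l[1],p[1]+s*l[0]+c*l[1],l[2]]
            o+=list(proj(C,P)[0]-[u,v])
        return o
    q=least_squares(r,x0,loss='soft_l1');return q.x,np.round(np.array(r(q.x)).reshape(-1,2),1)
E
python3 - <<'E'
from fit import *
L=lambda x,y:(x/1e3,y/1e3,.006)
obs=[(D,363,283.3,L(-50,-60)),(D,401.8,344,L(-50,-60)),]
# orientation: scene upper-left=(-50,-60) upper-right=(-50,60) lower-left=(85,-60)
sc=[(121,300.4,-50,-60),(194,293.6,-50,60),(105,383,85,-60),(191,372.6,85,60)]
si=[(363,283.3),(401.8,344),(471,312)]
for u,v,_,_ in sc: print('scene',onz(S,u,v,.006))
for u,v in si: print('side',onz(D,u,v,.006))
print(onz(S,384,262,.04),onz(D,290,147,.04))
E
```

```text
scene [ 0.48379827 -0.23681856  0.006     ]
scene [ 0.51773231 -0.12307634  0.006     ]
scene [ 0.61358776 -0.27250292  0.006     ]
scene [ 0.64605451 -0.15836262  0.006     ]
side [ 0.51379032 -0.12660653  0.006     ]
side [ 0.48496592 -0.23913786  0.006     ]
side [ 0.6115822  -0.27349854  0.006     ]
[0.60536406 0.18516938 0.04      ] [0.60391367 0.17528818 0.04      ]
```

View pics/c5.png

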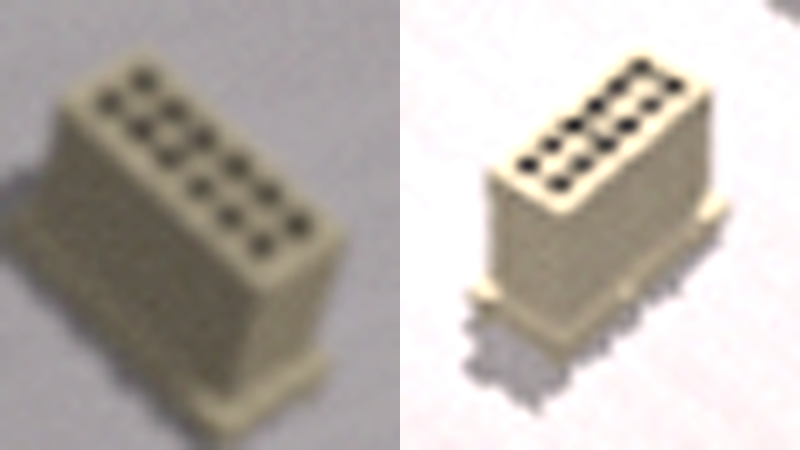

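```bash
python3 - <<'E'
from fit import *
k=.4
L=lambda x,y:(x/1e3,y/1e3,.006)
obs=[(S,u-k,v-k,L(x,y)) for u,v,x,y in [(121,300.4,-50,-60),(194,293.6,-50,60),(105,383,85,-60),(191,372.6,85,60)]]
obs+=[(D,u-k,v-k,L(x,y)) for u,v,x,y in [(363,283.3,-50,60),(401.8,344,-50,-60),(471,312,85,-60)]]
# side: which corner
n,r=fit(obs,[.55,-.2,-.28]);print('nest',n,np.degrees(n[2]),r.tolist())
H=lambda x,y:(x/1e3,y/1e3,.044)
def hf(x0):
    sc=[(370,255.8),(378.5,250.8),(398.5,269.5),(390.2,275)];si=[(279,147.2),(293.7,135.2),(301.2,139.2),(286,151.3)]
    for u,v in sc: print(onz(S,u-.45,v-.45,.044))
    print()
    for u,v in si: print(onz(D,u-.45,v-.45,.044))
hf(0)
c,s=np.cos(n[2]),np.sin(n[2])
pk=tri([(S,196.6-k,328-k),(D,425.7-k,221.2-k)]);print('peg',pk)
d=pk[:2]-n[:2];print('peg nest',c*d[0]+s*d[1],-s*d[0]+c*d[1])
E
```

```text
nest [ 0.54734448 -0.19353679 -0.26898162] -15.411511429048474 [[-0.4, 0.4], [0.4, -1.0], [-0.7, 0.7], [0.3, -0.2], [-0.8, -1.7], [-0.9, 0.6], [1.3, -0.0]]
[0.58620108 0.16821727 0.044     ]
[0.58247587 0.18748697 0.044     ]
[0.62907441 0.19575931 0.044     ]
[0.6330793  0.17694802 0.044     ]

[0.58402029 0.18751205 0.044     ]
[0.62914212 0.19517611 0.044     ]
[0.63337847 0.17638726 0.044     ]
[0.58757027 0.16960874 0.044     ]
peg [ 0.63229397 -0.13451295  0.09165551]
peg nest 0.06620929421103952 0.079476774490251
```

```bash
python3 -m creep '[[[18,18,3.7,0,0,43,1],[18,18,3.7,0,0,43,1],[18,18,3.7,0,0,43,1],[18,18,3.7,0,0,43,1],[18,18,3.7,0,0,43,1]]]'
```

```text
clock: 0.65
position: [0.3551, -0.4222, 0.28]
ee_rot: [2.721, 1.57, -0.0]
force: [0.7, -0.5, 0.7]
width: 1.001
```

```bash
python3 -m creep '[[[17.9,18,0,0,0,15,1],[17.9,18,0,0,0,15,1],[17.9,18,0,0,0,15,1],[17.9,18,0,0,0,15,1],[17.9,18,0,0,0,15,1]]]'; python3 -m creep '[[[0,0,0,0,0,0,1],[0,0,0,0,0,0,1],[0,0,0,0,0,0,1]]]'; python3 - <<'E'
from h import *
s=arm.observe();im=arm.get_image('wrist');cv2.imwrite('pics/w1.png',im[:,:,::-1])
c=cam('wrist',s);np.savez('w1.npz',T=c[3],f=c[0],cx=c[1],cy=c[2])
n=[0.54734,-0.19354,-0.26898];cc,ss=np.cos(n[2]),np.sin(n[2])
for l in [(-.05,-.06,.006),(-.05,.06,.006),(.085,-.06,.006),(.085,.06,.006),(.068,0,.066)]:
    print(l,proj(c,[n[0]+cc*l[0]-ss*l[1],n[1]+ss*l[0]+cc*l[1],l[2]]))
E
```

```text
clock: 1.15
position: [0.5313, -0.2451, 0.2796]
ee_rot: [2.499, 1.904, -0.0]
force: [-0.1, -1.0, -0.8]
width: 0.994
clock: 1.45
position: [0.5295, -0.2477, 0.2793]
ee_rot: [-2.5, -1.902, 0.002]
force: [-0.0, 0.9, 1.3]
width: 1.003
(-0.05, -0.06, 0.006) [[237.91963164 172.63961914]]
(-0.05, 0.06, 0.006) [[234.07572023  63.64620867]]
(0.085, -0.06, 0.006) [[351.75442835 172.64587274]]
(0.085, 0.06, 0.006) [[358.61897247  63.60161428]]
(0.068, 0, 0.066) [[350.17926641 124.38805632]]
```

View pics/w1.png

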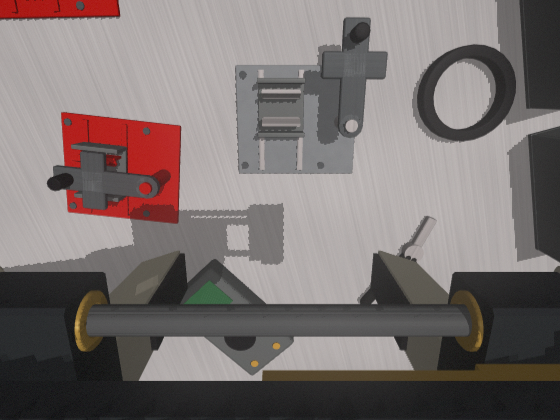

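The nest corners and pivot (350,126) match the predictions to within 2 px. The carriage is at about (281,108). I'll zoom in on it.

```bash
python3 - <<'E'
import cv2
b=cv2.imread('pics/w1.png')
cv2.imwrite('pics/w1c.png',cv2.resize(b[55:185,225:365],None,fx=5,fy=5,interpolation=cv2.INTER_CUBIC)[:600])
E
```

```text
(no output)
```

View pics/w1c.png

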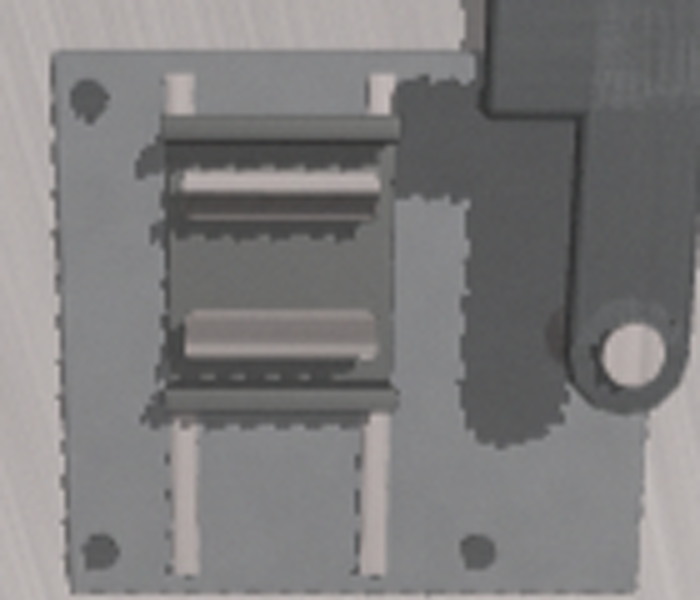

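```bash
python3 - <<'E'
from h import *
d=np.load('w1.npz');c=(d['f'],d['cx'],d['cy'],d['T'])
n=[0.54734,-0.19354,-0.26898];cc,ss=np.cos(n[2]),np.sin(n[2])
def loc(u,v,z):
    p=onz(c,225+u/5-.4,55+v/5-.4,z)[:2]-n[:2];return np.round(1e3*np.array([cc*p[0]+ss*p[1],-ss*p[0]+cc*p[1]]),1)
for nm,a in dict(plateTL=(52,52,.006),TR=(475,52,.006),BL=(72,592,.006),BR=(638,592,.006),wTop=(280,116,.034),wTopIn=(280,139,.034),wBotIn=(280,388,.034),wBotOut=(280,411,.034),wL=(165,400,.034),wR=(396,400,.034),jU=(280,194,.043),jL=(280,357,.043),piv=(633,354,.066),barL=(577,200,.066),barR=(690,200,.066)).items(): print(nm,loc(*a))
E
```

```text
plateTL [-49.   58.6]
TR [42.8 58.6]
BL [-48.7 -60.4]
BR [ 85.6 -60.4]
wTop [ 0.4 44.2]
wTopIn [ 0.4 39.7]
wBotIn [  0.4 -10.4]
wBotOut [  0.4 -15.2]
wL [-24.2 -12.9]
wR [ 25.3 -12.9]
jU [ 0.3 28.9]
jL [ 0.4 -3.2]
piv [69.1 -1. ]
barL [56.7 27.6]
barR [78.1 27.6]
```

```bash
python3 -m creep '[[[8.7,24,0,0,0,25.2,1],[8.7,24,0,0,0,25.2,1],[8.7,24,0,0,0,25.2,1],[8.7,24,0,0,0,25.2,1],[8.7,24,0,0,0,25.2,1]]]'; python3 -m creep '[[[0,14,-3,0,0,0,0.4],[0,14,-3,0,0,0,0.4],[0,14,-3,0,0,0,0.4],[0,14,-3,0,0,0,0.4],[0,14,-3,0,0,0,0.4]]]'; python3 -m creep '[[[0,0,0,0,0,0,0.4],[0,0,0,0,0,0,0.4],[0,0,0,0,0,0,0.4]]]';  python3 - <<'E'
from h import *
s=arm.observe();im=arm.get_image('wrist');cv2.imwrite('pics/w2.png',im[:,:,::-1])
c=cam('wrist',s);np.savez('w2.npz',T=c[3],f=c[0],cx=c[1],cy=c[2])
print(proj(c,[.608,.182,.044]))
b=im[:,:,::-1]
E
```

```text
clock: 2.0
position: [0.6157, -0.012, 0.2799]
ee_rot: [2.026, 2.4, -0.001]
force: [0.5, 0.4, 0.2]
width: 1.0
clock: 2.5
position: [0.6154, 0.1279, 0.2494]
ee_rot: [2.023, 2.404, -0.002]
force: [-0.1, -0.5, -0.7]
width: 0.705
clock: 2.8
position: [0.616, 0.1266, 0.25]
ee_rot: [2.026, 2.4, -0.0]
force: [0.1, 0.1, 0.5]
width: 0.702
[[278.69061687 125.56892711]]
```

View pics/w2.png

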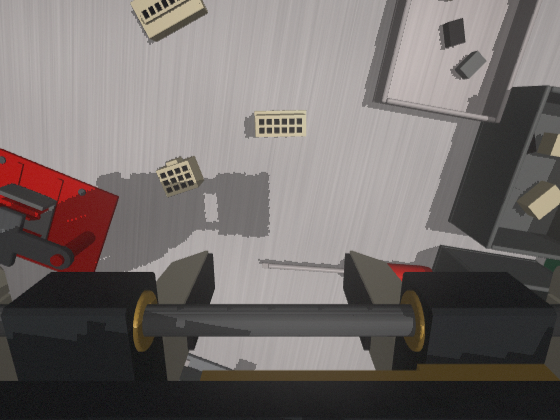

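```bash
python3 - <<'E'
import cv2
b=cv2.imread('pics/w2.png')
cv2.imwrite('pics/w2c.png',cv2.resize(b[100:150,235:325],None,fx=8,fy=8,interpolation=cv2.INTER_CUBIC))
E
```

```text
(no output)
```

View pics/w2c.png

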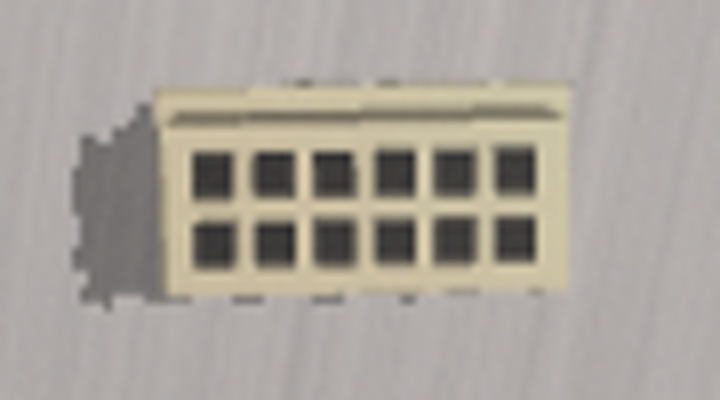

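```bash
python3 - <<'E'
from h import *
d=np.load('w2.npz');c=(d['f'],d['cx'],d['cy'],d['T'])
P=lambda u,v:onz(c,235+u/8-.44,100+v/8-.44,.044)
print('ctr',P(364,207)); 
for a,b in [((213,175),(515,170)),((213,244),(515,240))]:
    q=P(*b)-P(*a);print(np.degrees(np.arctan2(q[1],q[0])))
s=arm.observe();Rm=R.from_rotvec(s['ee_rot']).as_matrix();print(Rm.round(3),s['position'])
E
```

```text
ctr [0.60926672 0.18234312 0.044     ]
10.627218856511297
10.448211251083015
[[-0.169  0.986  0.   ]
 [ 0.986  0.169 -0.   ]
 [-0.     0.    -1.   ]] [0.615916   0.12704351 0.24992893]
```

```bash
python3 -m creep '[[[-0.7,5.5,-5,0,0,0.5,0.4],[-0.7,5.5,-10,0,0,0.5,0.4],[-0.7,5.5,-14,0,0,0.5,0.4],[-0.7,5.5,-16,0,0,0.5,0.4],[-0.7,5.5,-16,0,0,0.5,0.4]]]';python3 - <<'E'
from h import *
im=arm.get_image('side');print(arm.observe()['position'])
cv2.imwrite('pics/s2.png',cv2.resize(im[60:220,200:400,::-1],None,fx=3,fy=3))
E
```

```text
clock: 3.35
position: [0.606, 0.1819, 0.0855]
ee_rot: [-2.01, -2.41, 0.011]
force: [-0.9, 0.4, -0.3]
width: 0.699
[0.60772543 0.18256785 0.08841047]
```

View pics/s2.png

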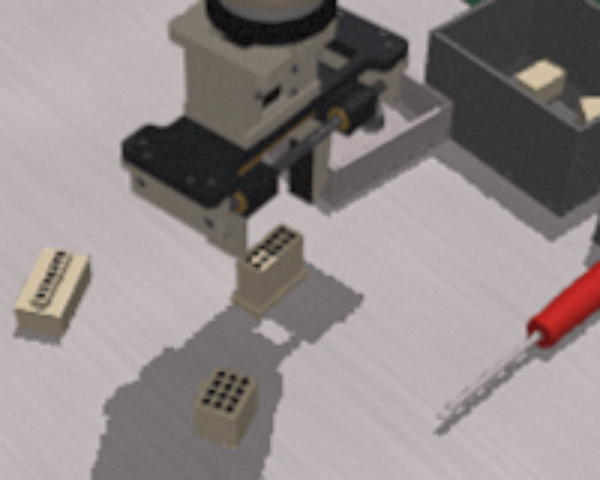

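```bash
python3 - <<'E'
from h import *
S=cam('scene');D=cam('side')
for u,v in [(436,311),(437,315)]:
  for z in (0,.03,.04): print('sc',onz(S,u,v,z))
for u,v in [(268,85),(307,117),(309,126)]:
  for z in (0,.03,.04): print('si',u,onz(D,u,v,z))
d=np.load('w2.npz');c=(d['f'],d['cx'],d['cy'],d['T'])
for u,v in [(375,100),(390,100)]:
  for z in (0,.03,.04): print('wr',u,onz(c,u,v,z))
s=arm.observe();print(s['position'],s['force'])
E
```

```text
sc [0.69919782 0.23072218 0.        ]
sc [0.71084518 0.21144488 0.03      ]
sc [0.71472764 0.20501912 0.04      ]
sc [0.7057185  0.22747499 0.        ]
sc [0.71701724 0.2083713  0.03      ]
sc [0.72078349 0.2020034  0.04      ]
si 268 [0.72391146 0.40261915 0.        ]
si 268 [0.70052507 0.3712954  0.03      ]
si 268 [0.6927296  0.36085415 0.04      ]
si 307 [0.72069417 0.25473804 0.        ]
si 307 [0.69744497 0.22972037 0.03      ]
si 307 [0.68969524 0.22138115 0.04      ]
si 309 [0.70449412 0.22935281 0.        ]
si 309 [0.68193574 0.20541765 0.03      ]
si 309 [0.67441628 0.19743927 0.04      ]
wr 375 [0.70409658 0.22182831 0.        ]
wr 375 [0.69637167 0.22068166 0.03      ]
wr 375 [0.69379671 0.22029944 0.04      ]
wr 390 [0.71966663 0.22449112 0.        ]
wr 390 [0.71074477 0.22313976 0.03      ]
wr 390 [0.70777082 0.22268931 0.04      ]
[0.60772543 0.18256785 0.08841047] [-0.06104464  0.01611441  0.92374524]
```

```bash
python3 -m creep '[[[0,0,-3,0,0,0,0.4],[0,0,-5,0,0,0,0.4],[0,0,-5.9,0,0,0,0.4],[0,0,-5.9,0,0,0,0.4],[0,0,-5.9,0,0,0,0.4]]]'; python3 -m creep '[[[0,0,0,0,0,0,0.4],[0,0,0,0,0,0,0.05],[0,0,0,0,0,0,-0.2],[0,0,0,0,0,0,-0.2],[0,0,0,0,0,0,-0.2]]]' 40
```

```text
clock: 3.9
position: [0.6098, 0.1838, 0.0326]
ee_rot: [2.012, 2.411, 0.003]
force: [0.1, -0.5, 0.9]
width: 0.699
clock: 4.4
position: [0.6088, 0.1835, 0.0311]
ee_rot: [2.012, 2.412, 0.001]
force: [-1.2, 0.2, 4.6]
width: 0.517
```

```bash
python3 -m creep '[[[0,0,0,0,0,0,-0.2],[0,0,2,0,0,0,-0.2],[0,0,6,0,0,0,-0.2],[0,0,11,0,0,0,-0.2],[0,0,16,0,0,0,-0.2]]]' 55;  python3 -m creep '[[[0,0,0,0,0,0,-0.2],[0,0,0,0,0,0,-0.2]]]'; python3 - <<'E'
from h import *
im=arm.get_image('side');print(arm.observe()['position'])
cv2.imwrite('pics/s3.png',cv2.resize(im[60:220,200:400,::-1],None,fx=3,fy=3))
E
```

```text
clock: 4.9
position: [0.6079, 0.1833, 0.1918]
ee_rot: [-2.011, -2.412, 0.002]
force: [1.7, -0.6, -0.3]
width: 0.517
clock: 5.1
position: [0.6091, 0.1836, 0.1918]
ee_rot: [2.012, 2.411, 0.003]
force: [-0.5, -1.1, -1.3]
width: 0.518
[0.60825505 0.18306463 0.19010313]
```

View pics/s3.png

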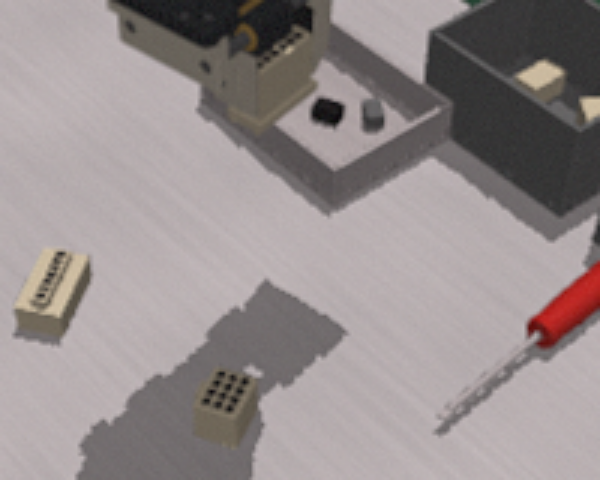

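```bash
python3 -m creep '[[[-5.7,-22,0,0,0,-25.7,-0.2],[-5.7,-22,0,0,0,-25.7,-0.2],[-5.7,-22,0,0,0,-25.7,-0.2],[-5.7,-22,0,0,0,-25.7,-0.2],[-5.7,-22,0,0,0,-25.7,-0.2]]]';  python3 -m creep '[[[0,-5,0,0,0,0,-0.2],[0,-10,0,0,0,0,-0.2],[0,-14,0,0,0,0,-0.2],[0,-14.3,0,0,0,0,-0.2],[0,-14.3,0,0,0,0,-0.2]]]';python3 -m creep '[[[0,0,0,0,0,0,-0.2],[0,0,0,0,0,0,-0.2],[0,0,0,0,0,0,-0.2]]]'
```

```text
clock: 5.65
position: [0.5489, -0.0417, 0.1884]
ee_rot: [-2.502, -1.898, 0.008]
force: [-0.5, 0.3, -0.6]
width: 0.519
clock: 6.15
position: [0.5502, -0.1809, 0.1886]
ee_rot: [-2.499, -1.899, 0.004]
force: [0.4, 0.5, -0.1]
width: 0.521
clock: 6.45
position: [0.5517, -0.178, 0.1905]
ee_rot: [-2.496, -1.907, -0.0]
force: [-0.8, 0.8, 0.0]
width: 0.522
```

```bash
python3 -m creep '[[[0,-0.1,-4,0,0,0,-0.2],[0,-0.1,-8,0,0,0,-0.2],[0,-0.1,-10.2,0,0,0,-0.2],[0,-0.1,-10.2,0,0,0,-0.2],[0,-0.1,-10.2,0,0,0,-0.2]]]';python3 - <<'E'
from h import *
s=arm.observe();print(s['position'],s['force'])
a=arm.get_image('side');b=arm.get_image('scene');w=arm.get_image('wrist')
f=lambda i,x,y,w,h,k:cv2.resize(i[y:y+h,x:x+w,::-1],None,fx=k,fy=k,interpolation=cv2.INTER_CUBIC)
cv2.imwrite('pics/s4.png',cv2.hconcat([f(a,360,200,110,130,3.5),f(b,100,260,110,130,3.5)]));cv2.imwrite('pics/w4.png',w[:,:,::-1])
E
```

```text
clock: 6.95
position: [0.552, -0.1799, 0.0892]
ee_rot: [-2.498, -1.906, -0.0]
force: [0.2, 0.7, -0.7]
width: 0.521
[ 0.5520242  -0.17989102  0.08923316] [ 0.20661088  0.73842106 -0.68604429]
```

View pics/s4.png

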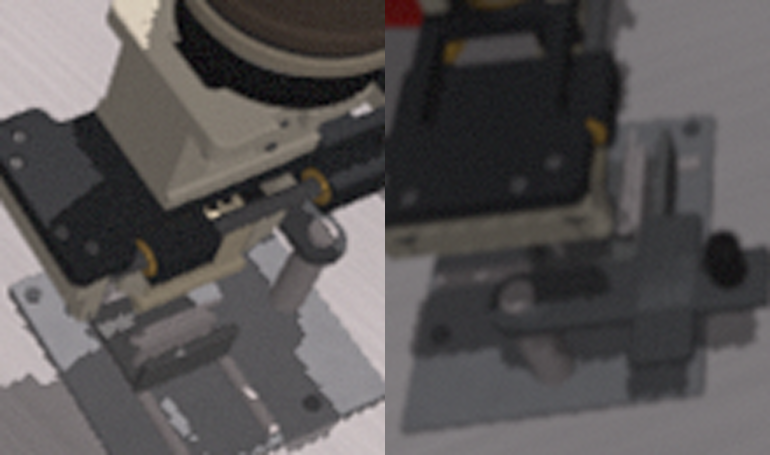

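View pics/w4.png

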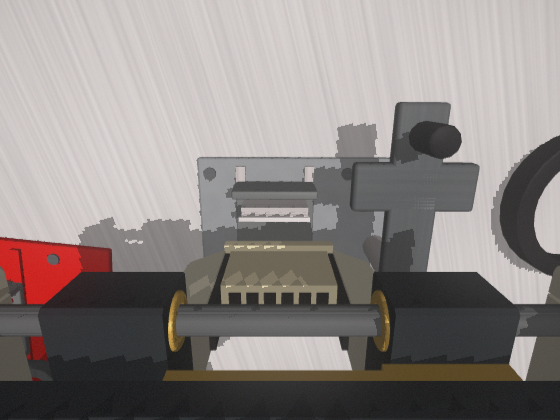

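```bash
python3 - <<'E'
from h import *
c=cam('wrist')
n=[0.54734,-0.19354,-0.26898];cc,ss=np.cos(n[2]),np.sin(n[2])
def loc(p):
    p=p[:2]-np.array(n[:2]);return np.round(1e3*np.array([cc*p[0]+ss*p[1],-ss*p[0]+cc*p[1]]),1)
for u,v,z in [(232,184,.034),(317,183,.034),(240,219,.043),(311,219,.043),(198,158,.006),(223,245,.064),(333,245,.064),(223,252,.068)]: print(u,v,loc(onz(c,u,v,z)))
s=arm.observe();print('tcp',loc(s['position']),s['position'])
E
```

```text
232 184 [-23.2  48.9]
317 183 [25.2 49.5]
240 219 [-18.3  30.9]
311 219 [21.5 31. ]
198 158 [-47.9  59.2]
223 245 [-25.   24.2]
333 245 [31.1 24.2]
223 252 [-24.6  22.1]
tcp [ 1.9 14. ] [ 0.55287526 -0.18054683  0.09048641]
```

```bash
python3 - <<'E'
import cv2
b=cv2.imread('pics/w4.png')
cv2.imwrite('pics/w4c.png',cv2.resize(b[150:270,190:350],None,fx=5,fy=5,interpolation=cv2.INTER_CUBIC))
E
```

```text
(no output)
```

View pics/w4c.png

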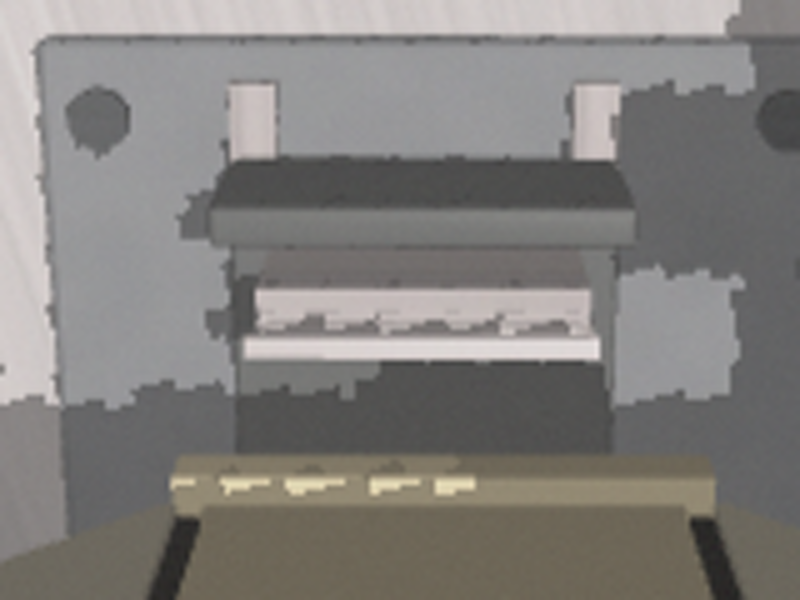

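```bash
python3 - <<'E'
from h import *
c=cam('wrist')
n=[0.54734,-0.19354,-0.26898];cc,ss=np.cos(n[2]),np.sin(n[2])
def loc(p):
    p=p[:2]-np.array(n[:2]);return np.round(1e3*np.array([cc*p[0]+ss*p[1],-ss*p[0]+cc*p[1]]),1)
for nm,u,v,z in [('plate',38,38,.006),('wallout L',211,207,.034),('wallout R',634,207,.034),('wall in',423,245,.034),('jaw',423,335,.043),('jaw in',423,360,.043),('flange L',172,476,.0695),('flR',715,476,.0695)]: print(nm,loc(onz(c,190+u/5-.4,150+v/5-.4,z)))
E
```

```text
plate [-48.3  59.7]
wallout L [-23.5  44.8]
wallout R [25.  44.8]
wall in [ 0.8 40.3]
jaw [ 0.9 32.4]
jaw in [ 0.9 29.4]
flange L [-23.6  26.6]
flR [29.9 26.6]
```

```bash
python3 -m creep '[[[-0.2,0.15,-0.5,0,0,0,-0.2],[-0.2,0.15,-1,0,0,0,-0.2],[-0.2,0.15,-1.5,0,0,0,-0.2],[-0.2,0.15,-2,0,0,0,-0.2],[-0.2,0.15,-2,0,0,0,-0.2]]]' 60;python3 -m creep '[[[0,0,-0.2,0,0,0,-0.2],[0,0,-0.4,0,0,0,-0.2],[0,0,-0.6,0,0,0,-0.2],[0,0,-0.8,0,0,0,-0.2],[0,0,-1,0,0,0,-0.2]]]'; python3 - <<'E'
from h import *
s=arm.observe();print(s['position'],s['force'])
a=arm.get_image('side');w=arm.get_image('wrist')
f=lambda i,x,y,w,h,k:cv2.resize(i[y:y+h,x:x+w,::-1],None,fx=k,fy=k,interpolation=cv2.INTER_CUBIC)
cv2.imwrite('pics/s5.png',cv2.hconcat([f(a,360,210,100,130,4),f(w,200,160,140,182,20/7)]))
E
```

```text
clock: 7.6
position: [0.5492, -0.1788, 0.0678]
ee_rot: [-2.498, -1.904, 0.001]
force: [0.5, 0.3, -0.6]
width: 0.521
clock: 8.1
position: [0.5503, -0.1793, 0.0593]
ee_rot: [2.498, 1.903, 0.001]
force: [-0.2, 0.9, 8.7]
width: 0.521
[ 0.55032807 -0.17928173  0.05928871] [-0.15450238  0.93876266  8.68618041]
```

View pics/s5.png

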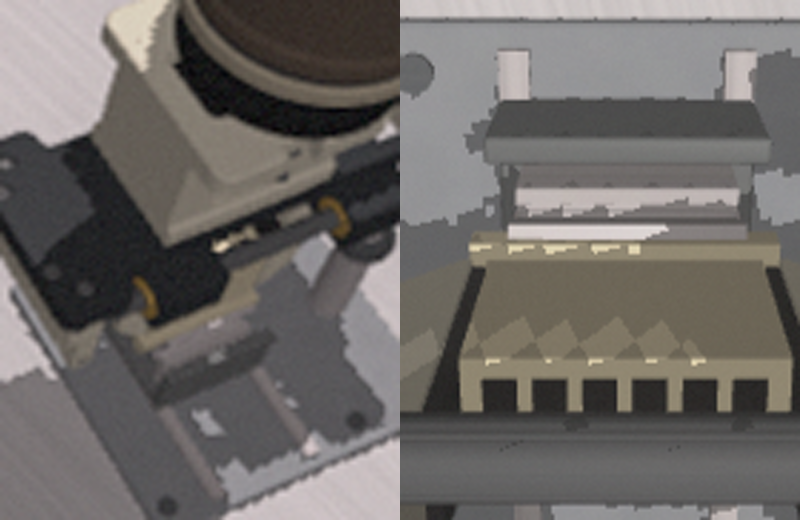

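```bash
python3 -m creep '[[[0,0,-0.25,0,0,0,-0.2],[0,0,-0.5,0,0,0,-0.2],[0,0,-0.75,0,0,0,-0.2],[0,0,-1.0,0,0,0,-0.2],[0,0,-1.0,0,0,0,-0.2]]]'; python3 -m creep '[[[0,0,-0.2,0,0,0,-0.2],[0,0,-0.4,0,0,0,-0.2],[0,0,-0.5,0,0,0,-0.2],[0,0,-0.5,0,0,0,-0.2]]]'
```

```text
clock: 8.7
position: [0.5506, -0.1794, 0.0491]
ee_rot: [2.497, 1.903, 0.002]
force: [2.2, 0.5, 2.6]
width: 0.52
clock: 9.1
position: [0.5494, -0.179, 0.0434]
ee_rot: [-2.498, -1.904, 0.0]
force: [1.5, 0.6, -0.4]
width: 0.516
```

```bash
python3 -m creep '[[[0,0,-0.1,0,0,0,-0.2],[0,0,-0.2,0,0,0,-0.2],[0,0,-0.2,0,0,0,-0.2]]]'; python3 -m creep '[[[0,0,-0.1,0,0,0,-0.2],[0,0,-0.15,0,0,0,-0.2],[0,0,-0.15,0,0,0,-0.2]]]'
```

```text
clock: 9.4
position: [0.5494, -0.179, 0.043]
ee_rot: [2.498, 1.904, -0.001]
force: [-5.2, 1.5, 18.5]
width: 0.519
clock: 9.7
position: [0.5495, -0.179, 0.0429]
ee_rot: [2.498, 1.904, -0.001]
force: [-9.8, 3.7, 35.6]
width: 0.523
```

```bash
python3 -m creep '[[[0,0,0.3,0,0,0,-0.2],[0,0,0.3,0,0,0,0.22],[0,0,0.3,0,0,0,0.22],[0,0,0.3,0,0,0,0.22],[0,0,0.3,0,0,0,0.22]]]'; python3 -m creep '[[[0,0,3,0,0,0,0.22],[0,0,8,0,0,0,0.22],[0,0,13,0,0,0,0.22],[0,0,16,0,0,0,0.22],[0,0,16,0,0,0,0.22]]]';python3 - <<'E'
from h import *
c=cam('wrist');np.savez('w6.npz',T=c[3],f=c[0],cx=c[1],cy=c[2])
a=arm.get_image('side');w=arm.get_image('wrist')
f=lambda i,x,y,w,h,k:cv2.resize(i[y:y+h,x:x+w,::-1],None,fx=k,fy=k,interpolation=cv2.INTER_CUBIC)
cv2.imwrite('pics/s6.png',cv2.hconcat([f(a,360,210,100,130,4),f(w,200,100,140,182,20/7)]));cv2.imwrite('pics/w6.png',w[:,:,::-1])
E
```

```text
clock: 10.2
position: [0.5493, -0.1791, 0.0428]
ee_rot: [-2.498, -1.904, 0.001]
force: [0.7, 0.0, -0.1]
width: 0.609
clock: 10.7
position: [0.5521, -0.1794, 0.2079]
ee_rot: [2.494, 1.9, 0.008]
force: [1.4, -0.4, -0.3]
width: 0.61
```

View pics/s6.png

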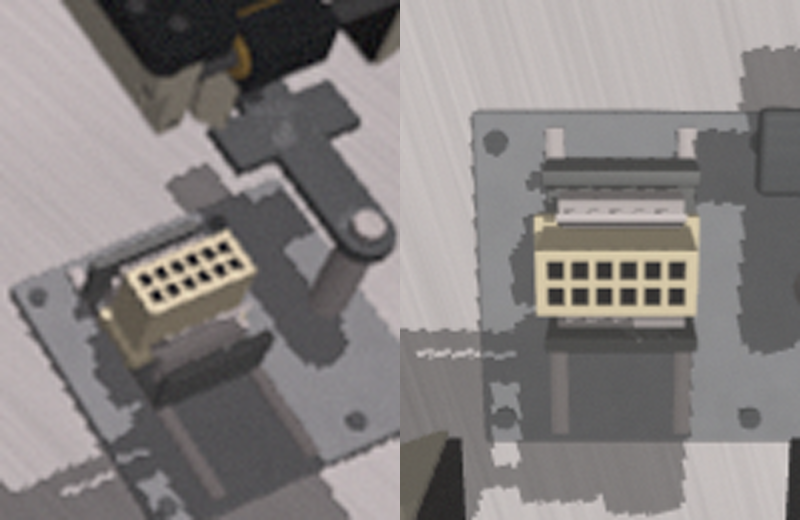

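View pics/w6.png

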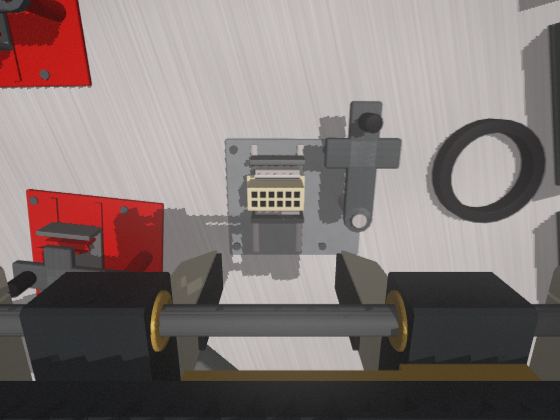

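```bash
python3 - <<'E'
from h import *
d=np.load('w6.npz');c=(d['f'],d['cx'],d['cy'],d['T']);D=cam('side')
n=[0.54734,-0.19354,-0.26898];cc,ss=np.cos(n[2]),np.sin(n[2])
def loc(p):
    q=p[:2]-np.array(n[:2]);return np.round(1e3*np.array([cc*q[0]+ss*q[1],-ss*q[0]+cc*q[1],p[2]]),1)
print(loc(tri([(c,275.6,198.7),(D,407.1,277.8)])),loc(onz(c,275.6,198.7,.056)),loc(onz(D,407.1,277.8,.056)))
s=arm.observe();print(s['position'],loc(s['position']))
# peg
print('peg wrist',loc(onz(c,371,122,.09)))
# lever arc waypoints in world for peg, pivot loc (68.5,-.5)
for th in np.arange(1.6,-.11,-.2):
    l=np.array([.0685-.08*np.cos(th),-.0003+.08*np.sin(th)]);print(round(th,2),l.round(4),(np.array(n[:2])+[cc*l[0]-ss*l[1],ss*l[0]+cc*l[1]]).round(4))
E
```

```text
[-0.  14.9 55.8] [ 0.8 14.2 56. ] [-1.1 15.4 56. ]
[ 0.54966619 -0.17923153  0.20345688] [ -1.6  14.4 203.5]
peg wrist [68.8 80.4 90. ]
1.6 [0.0708 0.0797] [ 0.6368 -0.1356]
1.4 [0.0549 0.0785] [ 0.6211 -0.1324]
1.2 [0.0395 0.0743] [ 0.6052 -0.1324]
1.0 [0.0253 0.067 ] [ 0.5895 -0.1356]
0.8 [0.0128 0.0571] [ 0.5748 -0.1419]
0.6 [0.0025 0.0449] [ 0.5616 -0.1509]
0.4 [-0.0052  0.0309] [ 0.5505 -0.1624]
0.2 [-0.0099  0.0156] [ 0.5419 -0.1759]
0.0 [-0.0115 -0.0003] [ 0.5362 -0.1908]
```

```bash
python3 -m creep '[[[4,2,0,0,0,0,-0.13],[8.45,4.45,0,0,0,0,-0.13],[8.45,4.45,0,0,0,0,-0.13],[8.45,4.45,-3,0,0,0,-0.13],[8.45,4.45,-6,0,0,0,-0.13]]]';python3 -m creep '[[[0,0,-1.5,0,0,0,-0.13],[0,0,-1.5,0,0,0,-0.13],[0,0,-1.5,0,0,0,-0.13]]]'; python3 - <<'E'
from h import *
s=arm.observe();print(np.round(s['joints'],2))
c=cam('wrist',s)
a=arm.get_image('side');w=arm.get_image('wrist')
f=lambda i,x,y,w,h,k:cv2.resize(i[y:y+h,x:x+w,::-1],None,fx=k,fy=k,interpolation=cv2.INTER_CUBIC)
cv2.imwrite('pics/s7.png',cv2.hconcat([f(a,390,170,100,130,4),f(w,200,200,140,182,20/7)]));
n=[0.54734,-0.19354,-0.26898];cc,ss=np.cos(n[2]),np.sin(n[2])
q=s['position'][:2]-np.array(n[:2]);print(cc*q[0]+ss*q[1],-ss*q[0]+cc*q[1],s['position'])
E
```

```text
clock: 11.3
position: [0.6338, -0.1342, 0.1409]
ee_rot: [-2.497, -1.905, 0.001]
force: [0.5, -0.2, -0.4]
width: 0.433
clock: 11.6
position: [0.6341, -0.1346, 0.1283]
ee_rot: [-2.498, -1.904, 0.0]
force: [1.5, 0.5, 0.5]
width: 0.432
[ 0.35  0.61 -0.35  1.62  0.24  0.96 -0.34]
0.06794702695972421 0.07990806132064893 [ 0.63407925 -0.13456204  0.12825899]
```

View pics/s7.png

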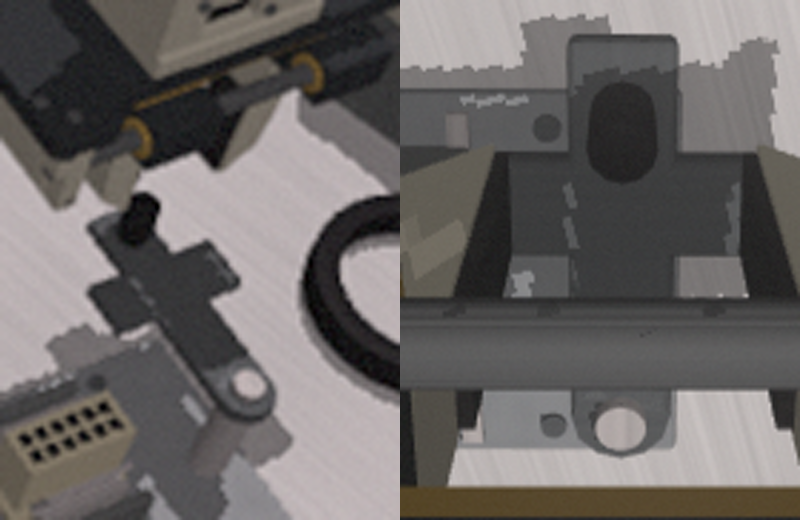

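```bash
python3 - <<'E'
from h import *
c=cam('wrist')
n=[0.54734,-0.19354,-0.26898];cc,ss=np.cos(n[2]),np.sin(n[2])
def loc(p):
    q=p[:2]-np.array(n[:2]);return np.round(1e3*np.array([cc*q[0]+ss*q[1],-ss*q[0]+cc*q[1],p[2]]),1)
for z,v in ((.09,148),(.09,183)): print(loc(onz(c,200+222*7/20-.4,200+v*7/20-.4,z)))
print('pivot',loc(onz(c,200+220*7/20-.4,200+428*7/20-.4,.066)))
s=arm.observe();print(s['position'],loc(s['position']))
E
```

```text
[69.5 80.8 90. ]
[69.5 73.3 90. ]
pivot [69.  -3.6 66. ]
[ 0.63494433 -0.13463587  0.12960085] [ 68.8  80.1 129.6]
```

```bash
python3 -m creep '[[[0,0,-2,0,0,0,-0.13],[0,0,-3.6,0,0,0,-0.13],[0,0,-3.6,0,0,0,-0.13],[0,0,-3.6,0,0,0,-0.48],[0,0,-3.6,0,0,0,-0.48]]]' 5;python3 - <<'E'
from h import *
n=[0.54734,-0.19354,-0.26898];cc,ss=np.cos(n[2]),np.sin(n[2])
W=lambda th:np.array(n[:2])+[cc*(l:=(.0685-.08*np.cos(th),-.0003+.08*np.sin(th)))[0]-ss*l[1],ss*l[0]+cc*l[1]]
a=1.57
for k in range(1,21):
    th=a-.08*k;print(k,round(th,2),(100*(W(th)-W(a))).round(2),round(np.degrees(a-th),1))
E
```

```text
clock: 12.2
position: [0.6346, -0.1345, 0.0931]
ee_rot: [2.498, 1.904, 0.001]
force: [-0.4, -0.4, -0.1]
width: 0.307
1 1.49 [-0.62  0.14] 4.6
2 1.41 [-1.26  0.24] 9.2
3 1.33 [-1.89  0.28] 13.8
4 1.25 [-2.53  0.28] 18.3
5 1.17 [-3.17  0.22] 22.9
6 1.09 [-3.8   0.11] 27.5
7 1.01 [-4.42 -0.05] 32.1
8 0.93 [-5.03 -0.26] 36.7
9 0.85 [-5.61 -0.52] 41.3
10 0.77 [-6.18 -0.82] 45.8
11 0.69 [-6.71 -1.17] 50.4
12 0.61 [-7.22 -1.55] 55.0
13 0.53 [-7.7  -1.98] 59.6
14 0.45 [-8.14 -2.45] 64.2
15 0.37 [-8.54 -2.94] 68.8
16 0.29 [-8.9  -3.47] 73.3
17 0.21 [-9.22 -4.03] 77.9
18 0.13 [-9.49 -4.61] 82.5
19 0.05 [-9.72 -5.21] 87.1
20 -0.03 [-9.89 -5.82] 91.7
```

```bash
python3 -m creep '[[[-0.62,0.14,0,0,0,4.6,-0.48],[-1.26,0.24,0,0,0,9.2,-0.48],[-1.89,0.28,0,0,0,13.8,-0.48],[-2.53,0.28,0,0,0,18.3,-0.48],[-3.17,0.22,0,0,0,22.9,-0.48]]]';python3 -m creep '[[[-0.63,-0.11,0,0,0,4.6,-0.48],[-1.25,-0.27,0,0,0,9.2,-0.48],[-1.86,-0.48,0,0,0,13.8,-0.48],[-2.44,-0.74,0,0,0,18.3,-0.48],[-3.01,-1.04,0,0,0,22.9,-0.48]]]';python3 - <<'E'
from h import *
s=arm.observe();print(s['position'],s['force'])
a=arm.get_image('side');w=arm.get_image('wrist')
f=lambda i,x,y,w,h,k:cv2.resize(i[y:y+h,x:x+w,::-1],None,fx=k,fy=k,interpolation=cv2.INTER_CUBIC)
cv2.imwrite('pics/s8.png',cv2.hconcat([f(a,360,200,100,130,4),f(w,200,200,140,182,20/7)]));
E
```

```text
clock: 12.7
position: [0.6032, -0.1319, 0.0933]
ee_rot: [2.065, 2.365, 0.003]
force: [0.8, 0.5, -1.4]
width: 0.256
clock: 13.2
position: [0.573, -0.1422, 0.0933]
ee_rot: [1.555, 2.728, 0.002]
force: [1.1, 2.3, 0.5]
width: 0.26
[ 0.57303709 -0.14223891  0.09333013] [1.07944773 2.25443327 0.46977137]
```

View pics/s8.png

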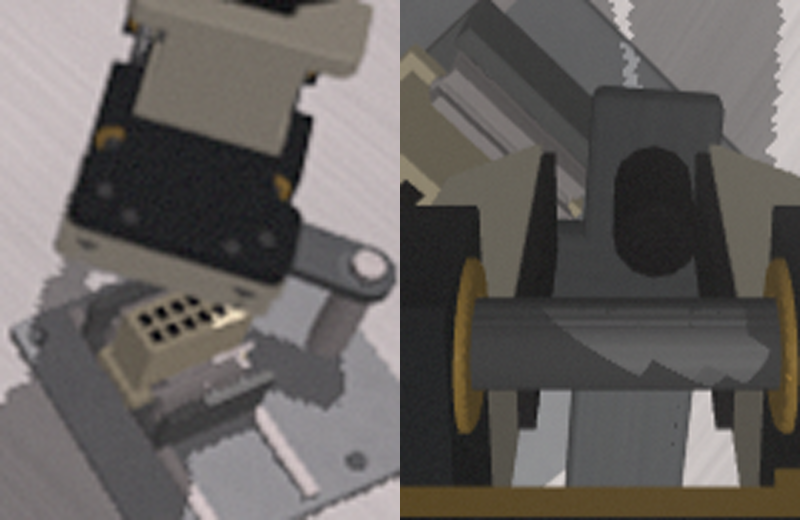

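The lever follows, with the peg between the fingers. Continuing along the arc.

```bash
python3 -m creep '[[[-0.53,-0.35,0,0,0,4.6,-0.48],[-1.04,-0.73,0,0,0,9.2,-0.48],[-1.52,-1.16,0,0,0,13.8,-0.48],[-1.96,-1.63,0,0,0,18.3,-0.48],[-2.36,-2.12,0,0,0,22.9,-0.48]]]';python3 -m creep '[[[-0.36,-0.53,0,0,0,4.6,-0.48],[-0.68,-1.09,0,0,0,9.2,-0.48],[-0.95,-1.67,0,0,0,13.8,-0.48],[-1.18,-2.27,0,0,0,18.3,-0.48],[-1.18,-2.27,0,0,0,18.3,-0.48]]]'
```

```text
clock: 13.8
position: [0.5493, -0.1635, 0.0929]
ee_rot: [0.987, 2.981, 0.001]
force: [-0.6, 1.9, 1.1]
width: 0.26
clock: 14.3
position: [0.537, -0.1876, 0.0924]
ee_rot: [0.505, 3.1, -0.001]
force: [0.4, 0.1, -0.3]
width: 0.256
```

```bash
python3 -m creep '[[[-0.08,-0.29,0,0,0,0,-0.48],[-0.16,-0.58,0,0,0,0,-0.48],[-0.21,-0.77,0,0,0,0,-0.48],[-0.21,-0.77,0,0,0,0,-0.48]]]';python3 -m creep '[[[-0.03,-0.1,0,0,0,0,-0.48],[-0.05,-0.2,0,0,0,0,-0.48],[-0.05,-0.2,0,0,0,0,-0.48]]]'
```

```text
clock: 14.7
position: [0.5349, -0.1946, 0.0922]
ee_rot: [0.503, 3.101, -0.0]
force: [-0.1, -0.3, 0.4]
width: 0.262
clock: 15.0
position: [0.5344, -0.196, 0.0922]
ee_rot: [0.501, 3.101, 0.001]
force: [-0.2, 3.0, 0.3]
width: 0.258
```

```bash
python3 -m creep '[[[-0.03,-0.1,0,0,0,0,-0.48],[-0.03,-0.1,0,0,0,0,-0.48]]]';python3 -m creep '[[[-0.03,-0.1,0,0,0,0,-0.48],[-0.03,-0.1,0,0,0,0,-0.48]]]'; python3 - <<'E'
from h import *
s=arm.observe();print(s['position'],s['force'])
n=[0.54734,-0.19354,-0.26898];cc,ss=np.cos(n[2]),np.sin(n[2])
q=s['position'][:2]-np.array(n[:2]);print(cc*q[0]+ss*q[1],-ss*q[0]+cc*q[1])
E
```

```text
clock: 15.2
position: [0.5343, -0.1962, 0.0923]
ee_rot: [0.5, 3.101, 0.002]
force: [1.1, 5.1, -0.2]
width: 0.256
clock: 15.4
position: [0.5343, -0.1963, 0.0923]
ee_rot: [0.499, 3.101, 0.004]
force: [1.7, 8.3, -0.6]
width: 0.261
[ 0.53431014 -0.19628826  0.09227313] [ 1.73668854  8.26895716 -0.59500927]
-0.011830994232051481 -0.006112099118515697
```

```bash
python3 -m creep '[[[0.13,0.45,0,0,0,0,-0.4],[0.13,0.45,0,0,0,0,-0.3],[0.13,0.45,0,0,0,0,-0.2],[0.13,0.45,2,0,0,0,-0.2],[0.13,0.45,5,0,0,0,-0.2]]]';python3 -m creep '[[[0,0,5,0,0,0,-0.2],[0,8,10,0,0,0,-0.2],[0,12,10,0,0,0,-0.2],[0,16,10,0,0,0,-0.2],[0,16,10,0,0,0,-0.2]]]';python3 - <<'E'
from h import *
a=arm.get_image('side');w=arm.get_image('scene')
f=lambda i,x,y,w,h,k:cv2.resize(i[y:y+h,x:x+w,::-1],None,fx=k,fy=k,interpolation=cv2.INTER_CUBIC)
cv2.imwrite('pics/s9.png',cv2.hconcat([f(a,355,210,120,140,3.3),f(w,95,260,120,140,3.3)]));cv2.imwrite('pics/sc9.png',w[:,:,::-1])
E
```

```text
clock: 15.9
position: [0.5336, -0.1943, 0.1412]
ee_rot: [-0.502, -3.098, -0.0]
force: [-0.1, -0.1, -0.0]
width: 0.401
clock: 16.4
position: [0.535, -0.0288, 0.244]
ee_rot: [0.494, 3.1, 0.002]
force: [-0.2, -0.4, 0.0]
width: 0.402
```

View pics/s9.png

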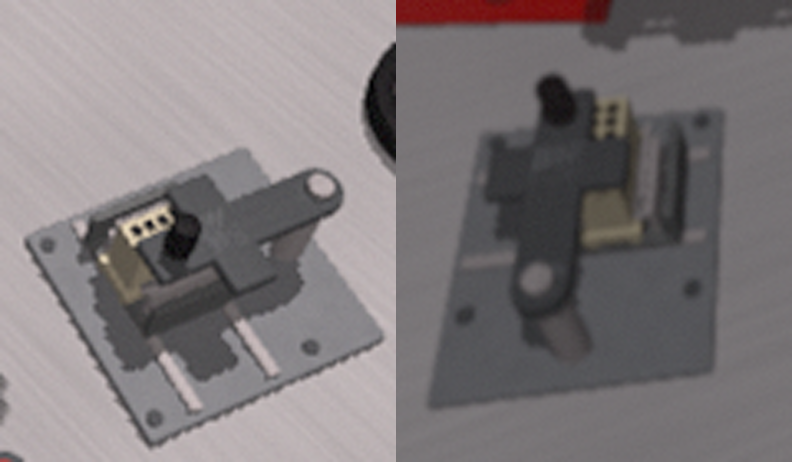

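View pics/sc9.png

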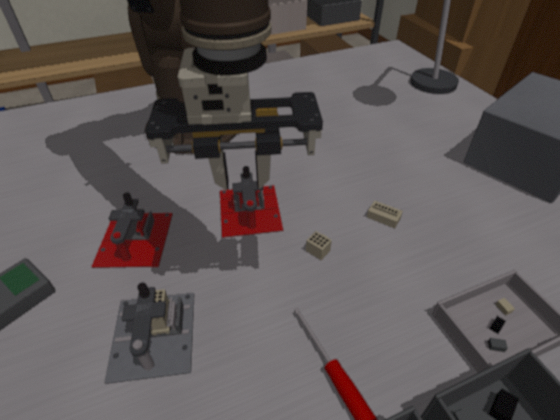

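```bash
python3 - <<'E'
from h import *
S=cam('scene');D=cam('side');k=3.3
n=[0.54734,-0.19354,-0.26898];cc,ss=np.cos(n[2]),np.sin(n[2])
def loc(p):
    q=p[:2]-np.array(n[:2]);return np.array([cc*q[0]+ss*q[1],-ss*q[0]+cc*q[1],p[2]])
pv=loc(tri([(S,95+138/k-.35,260+280/k-.35),(D,355+321/k-.35,210+185/k-.35)]))
pg=loc(tri([(S,95+153/k-.35,260+85/k-.35),(D,355+185/k-.35,210+226/k-.35)]))
print(pv,pg,np.arctan2(pg[1]-pv[1],-(pg[0]-pv[0])))
s=arm.observe();print(s['position'],s['force'],s['clock'])
E
```

```text
[ 0.06784071 -0.00093004  0.07085438] [-0.01308833 -0.0007053   0.09000253] 0.002777038775469831
[ 0.53507575 -0.02996854  0.24343747] [-0.36964675 -0.04958582 -0.87231734] 16.5
```

Lever angle is about 0.00 rad, the housing is home, the others haven't moved and the arm is clear. One settling call, then I'll hand in.

```bash
python3 -m creep '[[[0,0,0,0,0,0,-0.2],[0,0,0,0,0,0,-0.2],[0,0,0,0,0,0,-0.2]]]'; python3 -c "
from cell import arm
print(arm.sign_off())"
```

```text
clock: 16.8
position: [0.5349, -0.0356, 0.2418]
ee_rot: [-0.505, -3.1, 0.001]
force: [-0.1, 0.0, -0.1]
width: 0.403
the job is handed in; nothing more can be done
None
```

I pressed the tall flanged housing home in the grey fixture with the lever open at about 1.57 rad, then swung the keeper lever shut to its stop. The arm let go and backed clear, and I handed the job in at about 17 s of the 72 s allowed. Sign-off gave no verdict.

- **Housing home:** I gripped it by its ends and pushed until it seated hard, with a peak vertical force of about 36 N. Before the lever was shut, the cameras put its top at z = 55.8 mm (56 expected), x about 0 and y about +15 mm in the fixture. It looked upright, but I did not measure its tilt.
- **Lever shut:** It stopped firmly against the peg push (about 8 N), and a two-camera check put it at about 0.00 rad. That check read the pivot about 5 mm too high, so its height is less reliable than the angle.
- **Other housings:** The short and flat housings were never touched and sit at the same pixels in the scene picture as at the start.
- **Disagreements:** Camera estimates of the housing and fixture positions differed by 1 to 2 mm, well inside the tolerances. After the lever was shut I checked the housing only by eye, since the lever partly hides its top.

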